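Stop the key chute rocking and put its dish back

TASK

The key chute's stand rocks on the counter because its one screw foot is wound up too far: turn that foot's black knob until the stand is level and firm, with all four feet on the counter. Then set the empty oblong dish on the counter under the chute's lower mouth, lengthways in line with the chute and centred across it so that keys would drop inside; put it down rather than dropping it, and leave the other things where they are.

Things in the scene. Friction and masses are not known exactly. Their poses are not given: they have to be found in the camera images.
- stand: Loose 3 kg chute stand: steel plate 210 (x) x 260 (y) mm, top 42 mm up, on four 28 mm feet; origin mid-plate at the fixed feet's undersides. A trough 40 mm wide runs over it at x = +40 mm, falling along +y from (y -125, 210 mm up) to its mouth; its walls are 18 mm high. A block stands 22 mm above the plate at x = -85, y = -60 to +30 mm. Knob and screw foot: x = -85, y = +110 mm.
- knob_grip (a point): Centre, on the axis, of the screw foot's black round knob: 56 mm across, 34 mm high (17 above, 17 below), 79 mm above the counter on an upright 12 mm stem. Clockwise from above screws the foot down 15 mm a turn (0.06 N m, stays where left, free to turn past level). Knob and foot keep their height; the plate climbs the stem.
- foot_screw (a point): Centre of the screw foot's underside, under the knob; height 0 on the counter, as for the other three. It starts 4.5 to 8 mm too short, so the stand leans to this corner and the opposite foot hangs in the air. The foot must still come down by (this height + foot_far_high - the other two); negative: it is too far down.
- foot_near_high (a point): Centre of the underside of the fixed foot at x = -85, y = -110 mm of the stand (near side, under the chute's high end).
- foot_far_mouth (a point): Centre of the underside of the fixed foot at x = +85, y = +110 mm of the stand (far side, mouth end).
- foot_far_high (a point): Centre of the underside of the fixed foot at x = +85, y = -110 mm of the stand (diagonally opposite the screw foot); it hangs in the air at the start.
- chute_mouth (a point): Middle of the lower edge of the chute's mouth, at x = +40, y = +165 mm of the stand, 35 mm beyond the plate, 55 mm above the counter (up to 10 mm lower while the stand leans). Keys leave along the stand's +y. The dish must be slid in below it.
- dish: Empty oblong green enamel dish, open on top: 160 (x) x 64 (y) x 32 mm high, walls 4 mm, about 0.2 kg. Origin: centre of its underside; x along its length. Can be gripped across its width anywhere along its length. Either end may go under the mouth; the mouth must be above its inside, its length along the stand's y.
- car_key: Bystander: chrome car key blank 85 mm long, lying flat, 6 mm thick; origin under its middle.
- door_viewer: Bystander: polished brass door viewer standing on its 44 mm flange, 62 mm tall; origin at the centre of its underside.
- padlock: Bystander: brass padlock 55 x 24 mm standing upright, 80 mm tall with its shackle; origin at the centre of its underside.
- round_bowl: Bystander: round steel bowl, diameter 100 mm, 40 mm high; origin at the centre of its underside.
- jar: Bystander: amber glass jar, diameter 60 mm, 90 mm tall; origin at the centre of its underside.
- screwdriver: Bystander: screwdriver lying flat along its x axis.
- brush: Bystander: bench brush lying flat along its x axis.
There are look-alikes about, which are no part of the job. There is more than one size of the dish; the one meant has the size given above.

How it is judged:
By the outcome, as a careful person would: the job done as asked, in the order asked, and still so for the second after the job is handed in, with the robot touching nothing.
It also fails if it takes over 61 s, if anything falls off the work surface, if the arm or the gripper's body presses on something with over 40 N, if the wrist force passes 120 N, or if a joint passes its speed limit or range.

ROBOT

A 7-joint arm with a two-finger parallel gripper is mounted at the origin on the work surface. World frame = base frame: x ahead of the robot, y to its left, z up, the work surface at z = 0. Lengths are in m, angles in rad, forces in N, time in s.
With the tool pointing down it reaches from about 0.425 to 0.925 m from the base axis. Payload 6.8 kg.
Tool frame: the origin (TCP) lies on the centre line of the jaws, within the pads' length; the fingertips stand 11 mm ahead of it and the grasp point (between the pads) lies 8 mm behind it; z points along the fingers, y is the line along which they close (so a half turn about z gives the same grasp; the last joint's range is limited). The gripper opens to 88 mm and grips with 3 to 60 N. Pads are 20 mm wide; open, the fingers measure 115 mm over their backs; the gripper's body (75 mm by 178 mm) begins 61 mm behind the grasp point.
Start: joints at [-1.25, 0.477, 0.022, 1.555, -0.011, 1.109, -0.083], TCP at [0.281, 0.614, 0.205] pointing down, gripper open.
Joint ranges: [-2.96, 2.96], [-0.34, 2.1], [-1.41, 1.46], [0.24, 2.44], [-1.37, 4.51], [0.17, 1.92], [-2.96, 2.96]. Speed limits (rad/s): [2.39, 2.39, 3.14, 3.14, 3.14, 3.14, 3.14].

INTERFACE

Orientations are given as a 3x3 rotation matrix whose columns are the frame's x, y, z axes.
In Python, from plant import ctrl, hand, viewer gives the robot as it stands. Calls block until the motion is done:
- ctrl.reach(position, orientation): joint-space move of the TCP to a pose.
- ctrl.movel(position, rotation=None, max_speed=0.15): straight line of the TCP; rotation=None keeps the orientation; max_speed is the mean speed in m/s.
- ctrl.goto_joints(angles): joint-space move.
- hand.release() and hand.grab(): open the fingers fully, or close them until they stop; the grip force is fixed at half the most.
- ctrl.dwell(seconds).
- ctrl.inverse_kinematics(position, orientation): joint angles nearest the present ones, or None.
- ctrl.observe(): the state.
- viewer.capture(name): name is "scene" or "top"; returns a dict with "frame" (384x512x3 uint8, red, green, blue), "vertical_fov" (degrees; the focal length in pixels is half the picture's height over the tangent of half this angle, whatever the lens; pixels are square), "cx", "cy" (the principal point, pixels), "R" (3x3) and "t" (3): a world point X has camera coordinates R X + t. Camera axes: x right, y down, z forward; pixel columns grow to the right and rows downward; lengths in m; the calibration is good to about 2 mm. A picture is of the moment at which its call begins. There is no depth.
A pose or a line that the arm cannot do raises ctrl.Unreachable and nothing moves.
- ctrl.finish_job(): hands the job in; it is judged then, once.
The state is a dict: "time_s": time; "qpos": joint angles; "qd": joint speeds; "joint_torque": joint torques, N m; "tool_pos": TCP position; "eef_rot": TCP orientation; "wrist_force": force on the tool from outside, world axes, zero at the start; "moment": the same for the moment, N m; "finger_gap": opening from 0.0 (shut) to 1.0 (fully open); "finger_force": force on a finger pad.
Only numpy, scipy, OpenCV 4.12 (cv2) and the standard library are available. Lean on these libraries where they do the work, as an engineer would, in place of code of your own. Each camera call takes 0.05 s, during which the arm holds its last target. There are 200 camera calls.

## Working session

There is one attempt and no reset: what is moved stays moved. The work goes in short steps, each a Python script; the robot and the scene stay as the last script left them, time stands still between calls to the robot, and variables do not carry over. Pictures are saved under pics/ and viewed, at most 10 in all, crops included, and the job is handed in when it is done.

```bash
ls; mkdir -p pics
cat > h.py <<'E'
import numpy as np, cv2
from plant import ctrl, hand, viewer
def K(c):
    f=c["frame"].shape[0]/2/np.tan(np.radians(c["vertical_fov"])/2); return f
def ray(c,u,v):
    f=K(c);R=np.array(c["R"]);t=np.array(c["t"])
    return -R.T@t, R.T@np.array([(u-c["cx"])/f,(v-c["cy"])/f,1])
def plane(c,u,v,z):
    o,d=ray(c,u,v); return o+d*(z-o[2])/d[2]
def proj(c,X):
    p=np.array(c["R"])@np.array(X)+np.array(c["t"]); return K(c)*p[:2]/p[2]+[c["cx"],c["cy"]]
def down(a): # tool x axis at angle a; pointing down
    c,s=np.cos(a),np.sin(a); return np.array([[c,s,0],[s,-c,0],[0,0,-1.]])
E
python3 - <<'E'
from h import *
import pickle
cs={n:viewer.capture(n) for n in("scene","top")}
pickle.dump(cs,open("c0.pkl","wb"))
for n,c in cs.items():
    print(n,c["vertical_fov"],c["cx"],c["cy"],np.round(ray(c,c["cx"],c["cy"]),3).tolist())
    cv2.imwrite(f"pics/{n}0.png",cv2.resize(c["frame"][:,:,::-1],(800,600),interpolation=cv2.INTER_CUBIC))
E
```

```text
pics
scene 46.2899141412719 256.2862115679565 195.43191057691544 [[1.344, 0.072, 1.057], [-0.623, -0.085, -0.777]]
top 57.700389639680544 258.3123001459098 196.5757696059614 [[0.412, -0.02, 1.1], [0.147, -0.024, -0.989]]
```

View pics/scene0.png

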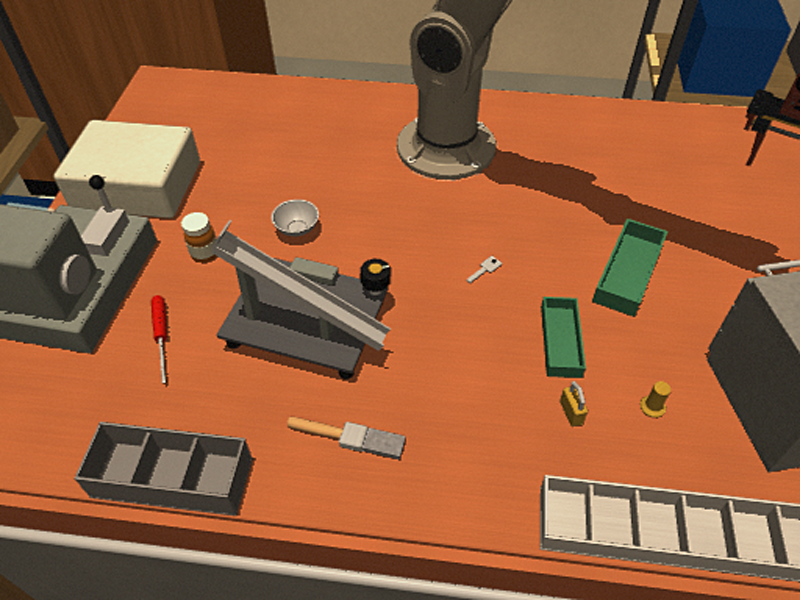

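View pics/top0.png

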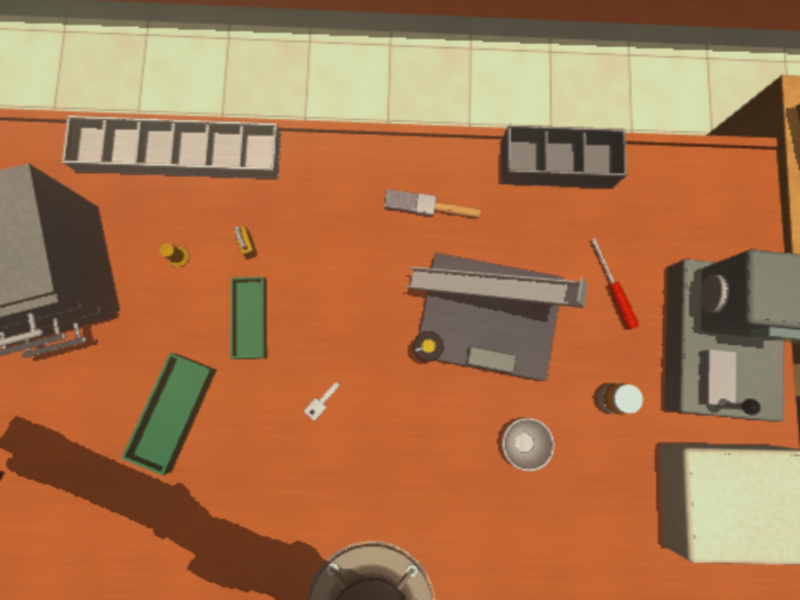

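The scene view shows the stand at about (300,310) px with its knob at (375,270), and the chute mouth at (385,338). There are two green dishes in the top view: one at about (249,318) px, the other, larger one at (169,412). I'll size both before choosing.

```bash
cat >> h.py <<'E'
def tri(ca,pa,cb,pb):
    oa,da=ray(ca,*pa);ob,db=ray(cb,*pb)
    s=np.linalg.lstsq(np.c_[da,-db],ob-oa,rcond=None)[0]
    A=oa+da*s[0];B=ob+db*s[1]; return (A+B)/2,np.linalg.norm(A-B)
def dishes(c,z=.032):
    h=cv2.cvtColor(c["frame"],cv2.COLOR_RGB2HSV)
    m=cv2.inRange(h,(60,90,30),(90,255,255))
    out=[]
    for k in cv2.findContours(m,cv2.RETR_EXTERNAL,cv2.CHAIN_APPROX_NONE)[0]:
        if cv2.contourArea(k)<300: continue
        P=np.array([plane(c,u,v,z)[:2] for u,v in k[:,0]])
        r=cv2.minAreaRect((P*1000).astype(np.float32))
        M=k[:,0].mean(0); out.append((M,r))
    return out
E
python3 - <<'E'
from h import *
import pickle
cs=pickle.load(open("c0.pkl","rb"))
for n,c in cs.items():
    for M,r in dishes(c): print(n,M.round(),np.round(r[0]),np.round(r[1]),round(r[2],1))
    f=c["frame"]
    h=cv2.cvtColor(f,cv2.COLOR_RGB2HSV)
    m=cv2.inRange(h,(22,150,120),(32,255,255))
    _,_,st,ce=cv2.connectedComponentsWithStats(m)
    for s,e in zip(st[1:],ce[1:]):
        if s[4]>15: print(n,"yel",s,e.round(1),plane(c,*e,.096).round(4))
t=cs["top"]["frame"][150:255,250:385]; s=cs["scene"]["frame"][135:250,135:260]
d=cs["top"]["frame"][170:310,70:180]
im=np.zeros((600,800,3),np.uint8)
def put(x,k,X,Y):
    y=cv2.resize(x,None,fx=k,fy=k,interpolation=cv2.INTER_CUBIC)[:,:,::-1]; y=y[:600-Y,:800-X]; im[Y:Y+y.shape[0],X:X+y.shape[1]]=y
put(t,3,0,0);put(s,3,410,0);put(d,1.8,0,348)
cv2.imwrite("pics/crop1.png",im)
E
```

```text
scene [360. 216.] [555. 259.] [178.  67.] 3.1
scene [403. 171.] [364. 395.] [ 83. 246.] 70.2
top yel [270 217   9   9  54] [273.9 220.9] [ 0.4923 -0.091   0.096 ]
```

View pics/crop1.png

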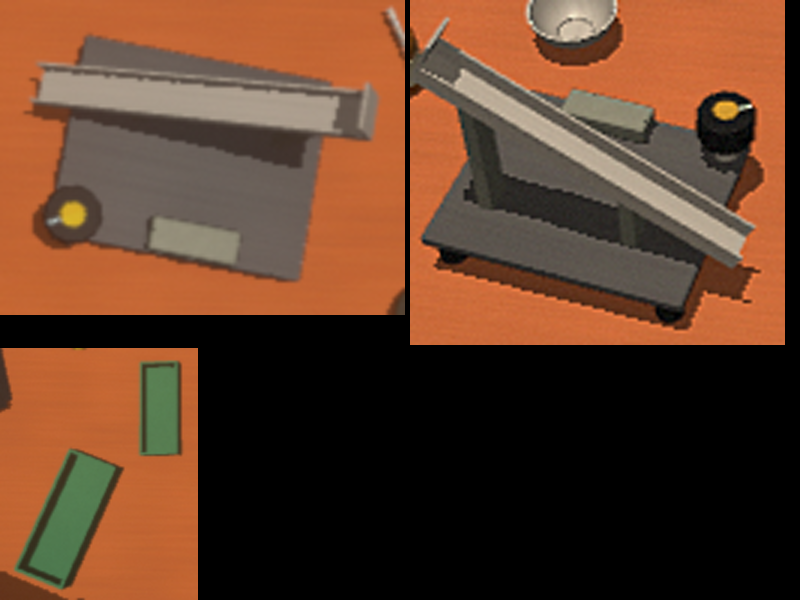

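The crop shows the two candidates: the small dish at top-view (159,203) px measures about 160 x 64, and the large one at (108,264) about 220+ x 83. The small one is the dish meant. The knob's yellow cap is at top-view (274,221), with a white pointer. Next I'll fit the stand's pose and the dish rim.

```bash
cat >> h.py <<'E'
def edge(c,p,q,z,inner,ch=1,half=6):
    """sub-pixel edge along segment p-q (px): strongest gradient of channel across; returns world pts on plane z"""
    p,q=np.float64(p),np.float64(q);t=(q-p)/np.linalg.norm(q-p);n=np.array([-t[1],t[0]])
    if n@(np.float64(inner)-p)<0:n=-n
    h=cv2.cvtColor(c["frame"],cv2.COLOR_RGB2HSV)[:,:,ch].astype(np.float32); o=np.arange(-half,half+.01,.25)
    pts=[]
    for s in np.arange(0,np.linalg.norm(q-p),1):
        g=(p+s*t)+o[:,None]*n
        v=cv2.remap(h,g[:,:1].astype(np.float32),g[:,1:].astype(np.float32),cv2.INTER_LINEAR)[:,0]
        d=np.abs(np.gradient(cv2.GaussianBlur(v[:,None],(1,5),0)[:,0])); i=d.argmax()
        w=d[max(i-4,0):i+5]; k=(w*o[max(i-4,0):i+5]).sum()/w.sum()
        pts.append(p+s*t+k*n)
    P=np.array([plane(c,u,v,z)[:2] for u,v in pts])
    for _ in range(3):
        m=P.mean(0);d=np.linalg.svd(P-m)[2][0];r=(P-m)@[-d[1],d[0]];P=P[np.abs(r)<=max(2*r.std(),3e-4)]
    return m,d,r.std()
def cross(a,b):
    s=np.linalg.solve(np.c_[a[1],-b[1]],b[0]-a[0]);return a[0]+s[0]*a[1]
E
python3 - <<'E'
from h import *
import pickle
cs=pickle.load(open("c0.pkl","rb"));c=cs["top"]
f=lambda x,y:(250+x/3,150+y/3)
inn=f(190,170);z=.042
far1=edge(c,f(95,41),f(180,54),z,inn)       # far edge left of trough
high=edge(c,f(322,150),f(303,265),z,inn)
near=edge(c,f(245,270),f(290,278),z,inn)
near2=edge(c,f(105,246),f(145,253),z,inn)
mou=edge(c,f(66,130),f(61,175),z,inn)
for n,e in zip("far high near near2 mouth".split(),(far1,high,near,near2,mou)):
    print(n,e[0].round(4),np.degrees(np.arctan2(e[1][1],e[1][0])).round(2)%180,e[2].round(5))
print("corners",cross(far1,high).round(4),cross(near,high).round(4),cross(far1,mou).round(4),cross(near,mou).round(4))
# knob in both
for n,c in cs.items():
    h=cv2.cvtColor(c["frame"],cv2.COLOR_RGB2HSV)
    print(n,"dark",[proj(c,(.4923,-.091,z)).round(1).tolist() for z in(.062,.096)])
    m=cv2.inRange(h,(15,120,100),(35,255,255));
    u,v=proj(c,(.4923,-.091,.096)).astype(int); mm=np.zeros_like(m);mm[v-12:v+12,u-12:u+12]=m[v-12:v+12,u-12:u+12]
    M=cv2.moments(mm,True);print("cap",M["m00"],M["m10"]/max(M["m00"],1),M["m01"]/max(M["m00"],1))
# dish top
c=cs["top"];h=cv2.cvtColor(c["frame"],cv2.COLOR_RGB2HSV)
print(h[203,159],h[264,108])
m=cv2.inRange(h,(45,80,20),(100,255,255))
for k in cv2.findContours(m,cv2.RETR_EXTERNAL,cv2.CHAIN_APPROX_NONE)[0]:
    if cv2.contourArea(k)<300:continue
    P=np.array([plane(c,u,v,.032)[:2] for u,v in k[:,0]]);print(cv2.minAreaRect((P*1000).astype(np.float32)),k[:,0].mean(0))
E
```

```text
far [ 0.674  -0.1596] 80.77 0.00039
high [ 0.5106 -0.3378] 170.12 0.00039
near [ 0.4392 -0.2936] 81.36 0.00041
near2 [ 0.4634 -0.149 ] 80.35 0.0004
mouth [ 0.5583 -0.083 ] 170.77 0.0004
corners [ 0.6413 -0.3606] [ 0.4345 -0.3246] [ 0.6832 -0.1033] [ 0.4733 -0.0691]
scene dark [[240.4, 179.4], [240.0, 171.6]]
cap 45.0 239.9111111111111 171.33333333333334
top dark [[273.1, 221.8], [273.9, 220.9]]
cap 70.0 273.9428571428571 220.9
[ 57  89 126] [ 58  94 125]
((355.8507995605469, 401.6378173828125), (84.3760986328125, 212.16305541992188), 70.07784271240234) [106.03296703 264.46153846]
((543.5707397460938, 258.36419677734375), (154.7061767578125, 60.12968063354492), 1.5291310548782349) [159.35555556 204.55555556]
```

Stand fit checks out: 261 x 210 mm plate, centre (0.558,-0.214), yaw -9.3°. The knob predicted from it is (0.492,-0.092), against (0.492,-0.091) measured. I'll touch-probe the plate's tilt first.

```bash
cat >> h.py <<'E'
C=np.array([.5581,-.2144]);YAW=np.radians(-9.3)
def S(x,y,z):
    c,s=np.cos(YAW),np.sin(YAW);return np.array([C[0]+(c*x-s*y)/1e3,C[1]+(s*x+c*y)/1e3,z])
def probe(x,y,z0=.060):
    ctrl.movel(S(x,y,z0),max_speed=.2)
    b=ctrl.observe()["wrist_force"][2];tr=[]
    for k in range(40):
        p=ctrl.observe()["tool_pos"].copy() if k==0 else np.array(o["tool_pos"])
        p=S(x,y,z0-.0005*(k+1));ctrl.movel(p,max_speed=.02)
        o=ctrl.observe();f=o["wrist_force"][2]-b;tr.append((round(o["tool_pos"][2]*1e3,2),round(f,2)))
        if abs(f)>2.5:break
    ctrl.movel(S(x,y,z0+.02),max_speed=.2)
    print((x,y),tr[-5:],"t",round(o["time_s"],2))
E
python3 - <<'E'
from h import *
R=down(YAW)
print(ctrl.observe()["time_s"])
q=ctrl.inverse_kinematics(S(-30,-100,.2),R);print(q)
for a in np.radians(np.arange(-180,181,30)):
    q=ctrl.inverse_kinematics(S(-85,110,.071),down(YAW+a));print(round(np.degrees(YAW+a)),None if q is None else round(q[-1],2),end="; ")
hand.grab()
ctrl.reach(S(-33,112,.2),R);print(ctrl.observe()["time_s"],ctrl.observe()["wrist_force"])
probe(-33,112,.058)
E
```

```text
0.1
[-0.21163305  0.47827895  0.89171329  1.79400849 -0.42009851  1.07193371
 -0.90126236]
-189 1.75; -159 2.2; -129 2.65; -99 -2.29; -69 -1.77; -39 -1.25; -9 -0.93; 21 -0.57; 51 -0.12; 81 0.34; 111 0.81; 141 1.28; 171 1.75; 4.125 [-0.53277538  0.27319539  0.01096481]
(-33, 112) [(np.float64(39.97), np.float64(-1.91)), (np.float64(39.47), np.float64(-1.34)), (np.float64(38.96), np.float64(-1.32)), (np.float64(38.45), np.float64(-0.88)), (np.float64(37.98), np.float64(-0.93))] t 14.98
```

Run:
```python
from h import *
o=ctrl.observe();print(o["tool_pos"],S(-33,112,.078),o["finger_gap"],o["wrist_force"],o["time_s"])
c=viewer.capture("scene");t=viewer.capture("top")
im=np.hstack([cv2.resize(c["frame"][120:270,130:290],(400,375)),cv2.resize(t["frame"][130:280,240:400],(400,375))])
cv2.imwrite("pics/p4.png",im[:,:,::-1])
```

```text
[ 0.54429098 -0.0984555   0.07868858] [ 0.54363339 -0.09853923  0.078     ] 0.003848186901723542 [-0.14054089 -0.69444869 -0.78120965] 15.3333
```

View pics/p4.png

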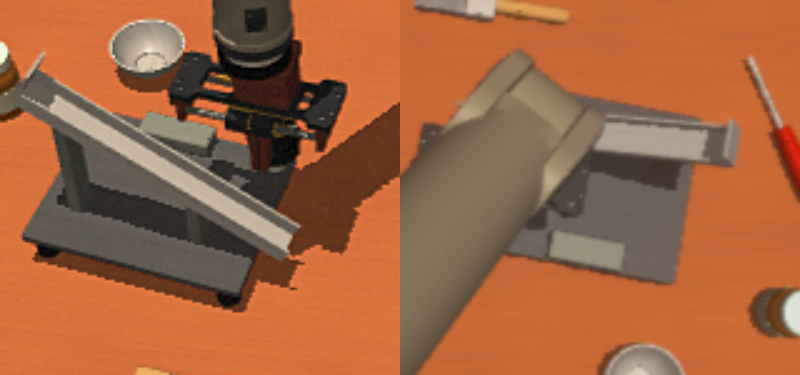

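The crop shows the stand undisturbed, with the closed fingers near scene (242,185) px over the mouth end, but the probe met no plate. I'll check the tool against its projection, and measure the lean optically from the chute's high end.

Run:
```python
from h import *
import pickle
cs=pickle.load(open("c0.pkl","rb"))
c=viewer.capture("scene")
o=ctrl.observe()
tip=np.array(o["tool_pos"])+np.array([0,0,-.011])
print("tip",proj(c,tip),"shadow pt on plate",proj(c,[*tip[:2],.042]))
a=cv2.resize(c["frame"][145:205,205:270],None,fx=6,fy=6,interpolation=cv2.INTER_CUBIC)
p=((proj(c,tip)-[205,145]+.5)*6).astype(int);cv2.drawMarker(a,tuple(int(i) for i in p),(0,255,255),0,12,1)
b=cv2.resize(cs["scene"]["frame"][130:210,135:205],None,fx=5,fy=5,interpolation=cv2.INTER_CUBIC)
d=cv2.resize(cs["top"]["frame"][160:205,245:385],None,fx=5,fy=5,interpolation=cv2.INTER_CUBIC)
im=np.zeros((600,800,3),np.uint8)
im[:360,:390]=a;im[:360,400:750]=b[:360];im[365:590,:700]=d
cv2.imwrite("pics/p5.png",im[:,:,::-1])
```

```text
tip [235.2347502  191.43684885] shadow pt on plate [235.59328701 196.75851422]
```

View pics/p5.png

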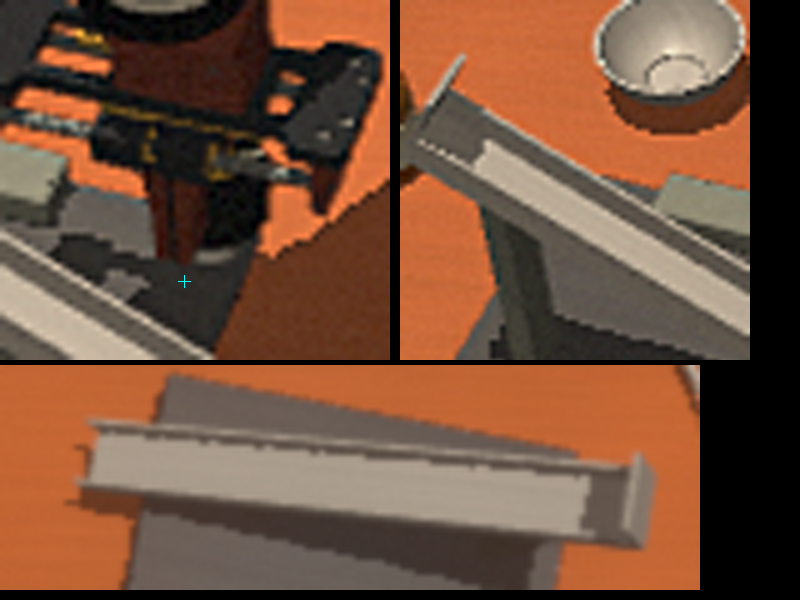

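The drawn fingertips end at crop (178,262), against a projected tip at (184,281). So the closed tips sit about 12–15 mm higher than I assumed, and the probe stopped short. I'll continue a little lower; only the difference between the two spots matters.

```bash
cat >> h.py <<'E'
def probe2(x,y,z0,n=14,st=.0007,lim=5):
    ctrl.movel(S(x,y,z0),max_speed=.2);ctrl.dwell(.1)
    b=ctrl.observe()["wrist_force"][2];tr=[]
    for k in range(n):
        ctrl.movel(S(x,y,z0-st*(k+1)),max_speed=.02)
        o=ctrl.observe();f=o["wrist_force"][2]-b;tr.append((float(round(o["tool_pos"][2]*1e3,2)),float(round(f,1))))
        if abs(f)>lim:break
    ctrl.movel(S(x,y,z0+.008),max_speed=.2)
    print((x,y),tr,"t",round(ctrl.observe()["time_s"],2)); return tr[-1]
E
python3 - <<'E'
from h import *
p=probe2(-33,112,.0385)
if abs(p[1])>5: 
    ctrl.movel(S(-33,-100,.055),max_speed=.25)
    probe2(-33,-100,p[0]/1e3+.0105,n=18)
E
```

```text
(-33, 112) [(38.4, -0.6), (37.18, 0.3), (36.34, -0.1), (35.64, 0.0), (34.95, -0.6), (34.26, 0.2), (33.56, 0.2), (32.86, -0.0), (32.15, -0.1), (31.45, 0.1), (30.76, -0.5), (30.06, -1.3), (29.37, 0.1), (28.65, -0.1)] t 19.68
```

No contact by the probe's safe limit, so I drop probing. Instead I'll turn the knob in small steps and track the chute's motion in the scene camera. The tilt rate has a kink when the fourth foot lands, which gives level to sub-mm. First I'll grip the knob and check.

Run:
```python
from h import *
a=YAW+np.pi
p=np.array([.4922,-.0915,0])
ctrl.movel(S(-33,112,.13),max_speed=.3)
q=ctrl.inverse_kinematics(p+[0,0,.14],down(a));print(q,ctrl.observe()["qpos"].round(2) if hasattr(ctrl.observe()["qpos"],"round") else "")
hand.release()
ctrl.reach(p+[0,0,.14],down(a));ctrl.movel(p+[0,0,.067],max_speed=.2)
hand.grab();o=ctrl.observe()
c=viewer.capture("scene")
print(o["time_s"],o["finger_gap"],o["finger_force"],o["wrist_force"],np.round(o["qpos"],3),o["tool_pos"])
cv2.imwrite("pics/p6.png",cv2.resize(c["frame"][120:270,130:290],None,fx=4,fy=4,interpolation=cv2.INTER_CUBIC)[:,:,::-1])
```

```text
[-0.13280123  0.27227592  0.22641029  2.04374617 -0.08161147  0.8338526
  1.54892844] [-0.65  0.53  0.96  1.97 -0.55  0.93 -1.14]
24.9 0.6332269741593374 30.010287165641785 [-0.34458769  0.15134049  4.41886115] [-0.107  0.387  0.203  2.097 -0.123  0.668  1.586] [ 0.49251737 -0.09173355  0.06742134]
```

View pics/p6.png

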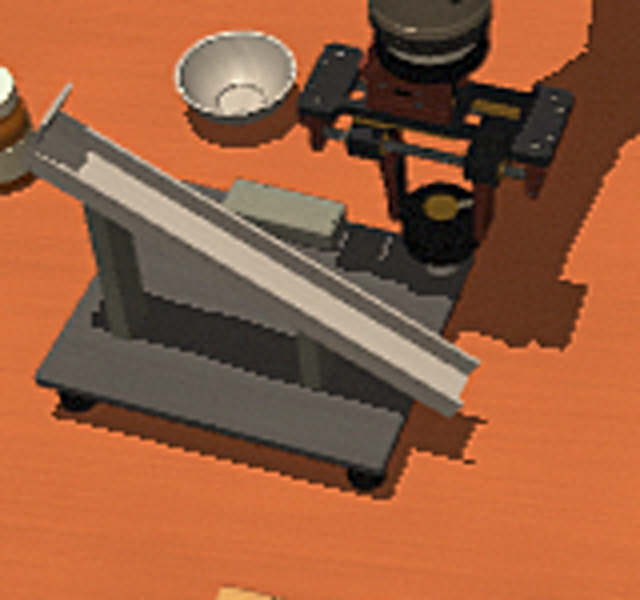

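The grip is good: gap 55.7 mm, with the pads on the knob at crop (440,220). The far-high foot at (75,398) shows its shadow gap. Next: turn in steps and record.

```bash
cat > turn.py <<'E'
from h import *
import pickle,sys
def run(angs):
    try: D=pickle.load(open("turn.pkl","rb"))
    except FileNotFoundError: D=[]
    for a in angs:
        q=np.array(ctrl.observe()["qpos"]);
        q=Q0.copy();q[6]-=np.radians(a);ctrl.goto_joints(q)
        o=ctrl.observe();c=viewer.capture("scene");D.append((a,np.degrees(Q0[6]-o["qpos"][6]),np.array(o["wrist_force"]),np.array(o["moment"]),c["frame"],o["time_s"]))
    pickle.dump(D,open("turn.pkl","wb"))
def analyse(upto=None):
    D=pickle.load(open("turn.pkl","rb"));g0=cv2.cvtColor(D[0][4],cv2.COLOR_RGB2GRAY)
    res=[]
    regs={"high":(136,138,186,190),"front":(138,208,232,242),"mouth":(205,190,252,226)}
    for d in D:
        g=cv2.cvtColor(d[4],cv2.COLOR_RGB2GRAY);row=[d[1]]
        for n,(a,b,c,e) in regs.items():
            m=np.zeros_like(g0);m[b:e,a:c]=255
            p=cv2.goodFeaturesToTrack(g0,60,.02,3,mask=m)
            r,s,_=cv2.calcOpticalFlowPyrLK(g0,g,p,None,winSize=(13,13),maxLevel=1)
            f=(r-p)[s[:,0]==1][:,0]; row+=list(np.median(f,0))
        print(np.round(row,2).tolist(),"F",d[2].round(1).tolist(),"Mz",round(float(d[3][2]),3),"t",round(d[5],1))
try: Q0=np.load("q0.npy")
except FileNotFoundError: Q0=np.array(ctrl.observe()["qpos"]);np.save("q0.npy",Q0)
if __name__=="__main__":
    run(map(float,sys.argv[1:]));analyse()
E
python3 turn.py 0 40 80 100 112 124 136 148
```

```text
[0.0, 0.0, 0.0, 0.0, 0.0, 0.0, 0.0] F [-2.4, -0.0, 3.6] Mz 0.012 t 25.2
[39.88, -0.42, 0.61, -0.42, 0.07, -0.36, 0.13] F [4.0, -4.0, -3.9] Mz -0.014 t 26.0
[79.92, -1.24, 0.54, -0.43, 0.16, -0.34, 0.51] F [3.3, -7.0, -3.3] Mz -0.061 t 26.7
[99.93, -1.87, 0.68, -0.26, 0.46, -0.49, 0.9] F [3.3, -7.8, -3.5] Mz -0.071 t 27.2
[111.95, -2.15, 0.79, -0.42, 0.51, -0.37, 1.05] F [3.9, -8.3, -3.2] Mz -0.05 t 27.6
[123.94, -1.69, 1.58, -0.52, 0.74, -0.52, 0.92] F [4.1, -9.4, -4.0] Mz -0.022 t 27.9
[135.94, -1.83, 1.61, -0.58, 0.65, -0.64, 0.77] F [3.7, -9.4, -4.0] Mz -0.085 t 28.3
[147.94, -2.03, 1.64, -0.4, 0.63, -0.62, 0.3] F [3.1, -8.8, -2.9] Mz -0.043 t 28.7
```

```bash
cat > an.py <<'E'
from h import *
import pickle
L={"T1":((150,150.3),(175,164.5)),"T2":((139.5,161),(150,169)),"T3":((234,218.5),(243.5,223)),"T4":((249.5,212.5),(245.5,221)),"F":((141.5,212.5),(153,196)),"B":((197,237),(213,240.7))}
def off(fr,p,q,half=5):
    p,q=np.float64(p),np.float64(q);n0=np.linalg.norm(q-p);t=(q-p)/n0;n=np.array([-t[1],t[0]])
    if n[1]<0:n=-n
    s=cv2.GaussianBlur(cv2.cvtColor(fr,cv2.COLOR_RGB2HSV)[:,:,1],(3,3),.6).astype(np.float32);o=np.arange(-half,half+.01,.1)
    s_=np.arange(0,n0,.2);g=p+s_[:,None,None]*t+o[None,:,None]*n
    v=cv2.remap(s,g[...,0].astype(np.float32),g[...,1].astype(np.float32),cv2.INTER_LINEAR)
    v=v.mean(0);lo,hi=v[:8].mean(),v[-8:].mean();th=(lo+hi)/2
    i=np.where(np.diff(np.sign(v-th)))[0]; i=i[np.abs(o[i]).argmin()] if len(i) else 0
    return o[i]+.1*(th-v[i])/(v[i+1]-v[i])
if __name__=="__main__":
    for d in pickle.load(open("turn.pkl","rb")): print(round(d[1]),{k:float(round(off(d[4],*l),2)) for k,l in L.items()})
E
python3 an.py
```

```text
0 {'T1': 0.21, 'T2': 1.75, 'T3': 1.35, 'T4': -1.97, 'F': -3.0, 'B': -4.37}
40 {'T1': 1.12, 'T2': 2.85, 'T3': 1.54, 'T4': -2.17, 'F': -2.83, 'B': -4.31}
80 {'T1': 2.02, 'T2': 3.72, 'T3': 1.72, 'T4': -2.26, 'F': -2.66, 'B': -4.24}
100 {'T1': 2.38, 'T2': 3.98, 'T3': 1.81, 'T4': -2.55, 'F': -2.58, 'B': -4.22}
112 {'T1': 2.61, 'T2': 4.11, 'T3': 1.81, 'T4': -2.64, 'F': -2.55, 'B': -4.22}
124 {'T1': 2.77, 'T2': 4.23, 'T3': 1.81, 'T4': -2.69, 'F': -2.52, 'B': -4.19}
136 {'T1': 2.8, 'T2': 4.22, 'T3': 1.75, 'T4': -2.78, 'F': -2.55, 'B': -4.23}
148 {'T1': 2.84, 'T2': 4.25, 'T3': 1.66, 'T4': -2.86, 'F': -2.57, 'B': -4.26}
```

The tracked chute edge T1 (and T3) has a clear kink at about 118° of turn, or 4.9 mm. That is level. I'll return to 118°, release, and check.

```bash
python3 - <<'E'
from turn import *
run([118.])
hand.release();ctrl.dwell(.2)
p=np.array(ctrl.observe()["tool_pos"]);ctrl.movel(p+[0,0,.12],max_speed=.3)
D=pickle.load(open("turn.pkl","rb"));o=ctrl.observe()
D.append((118,118.5,0*D[0][2],0*D[0][3],viewer.capture("scene")["frame"],o["time_s"]));pickle.dump(D,open("turn.pkl","wb"))
f=D[-1][4]
im=np.hstack([cv2.resize(x[120:270,130:260],(390,450),interpolation=cv2.INTER_CUBIC) for x in(D[0][4],f)])
cv2.imwrite("pics/p7.png",im[:,:,::-1]);print(o["time_s"])
E
python3 an.py | tail -3
```

```text
30.7583
148 {'T1': 2.84, 'T2': 4.25, 'T3': 1.66, 'T4': -2.86, 'F': -2.57, 'B': -4.26}
118 {'T1': 2.71, 'T2': 4.2, 'T3': 1.83, 'T4': -2.64, 'F': -2.52, 'B': -4.2}
118 {'T1': 2.71, 'T2': 4.2, 'T3': 1.82, 'T4': -2.64, 'F': -2.55, 'B': -4.22}
```

View pics/p7.png

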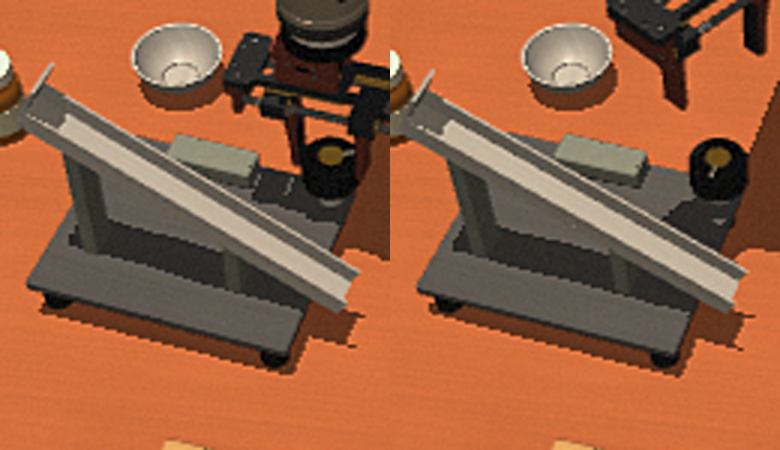

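Side by side, the knob has turned half a revolution clockwise. The far-high foot at right-crop (440,305) is down, and the edges don't move on release, so the stand is firm. Now I'll pick up the small dish.

Run:
```python
from h import *
import pickle
a0=np.radians(1.5);d=np.array([np.cos(a0),np.sin(a0),0]);g=np.array([.5445,.2588,0])+.02*d
ctrl.reach(g+[0,0,.13],down(a0));ctrl.movel(g+[0,0,.016],max_speed=.2)
hand.grab();o=ctrl.observe();print(o["time_s"],o["finger_gap"]*88,o["finger_force"],o["wrist_force"])
ctrl.movel(g+[0,0,.126],max_speed=.25)
t=viewer.capture("top");s=viewer.capture("scene");pickle.dump((t,s),open("c1.pkl","wb"))
o=ctrl.observe();print(o["time_s"],o["finger_gap"]*88,o["wrist_force"])
c=t;f=lambda x,y:(250+x/3,150+y/3);inn=f(190,170);z=.042
far=edge(c,f(95,41),f(180,54),z,inn);high=edge(c,f(322,150),f(303,265),z,inn);near=edge(c,f(245,270),f(290,278),z,inn);mou=edge(c,f(66,130),f(61,175),z,inn)
for e in(far,high,near,mou):print(e[0].round(4),np.degrees(np.arctan2(e[1][1],e[1][0])).round(2)%180,e[2].round(5))
P=np.array([cross(far,high),cross(near,high),cross(far,mou),cross(near,mou)]);print(P.round(4).tolist(),P.mean(0).round(4))
cv2.imwrite("pics/p8.png",np.hstack([cv2.resize(x["frame"],(400,300),interpolation=cv2.INTER_AREA) for x in(t,s)])[:,:,::-1])
```

```text
34.225 0.20820955359767107 0.0 [-0.45253664 -0.39006485  0.42284178]
34.9167 0.3434390275054627 [ 0.70288727  0.18370764 -0.96722882]
[ 0.6746 -0.1597] 80.62 0.00038
[ 0.5105 -0.338 ] 170.44 0.00038
[ 0.4403 -0.2939] 80.47 0.0003
[ 0.5574 -0.0835] 170.51 0.00025
[[0.6415, -0.36], [0.435, -0.3252], [0.6837, -0.1046], [0.4778, -0.0702]] [ 0.5595 -0.215 ]
```

View pics/p8.png

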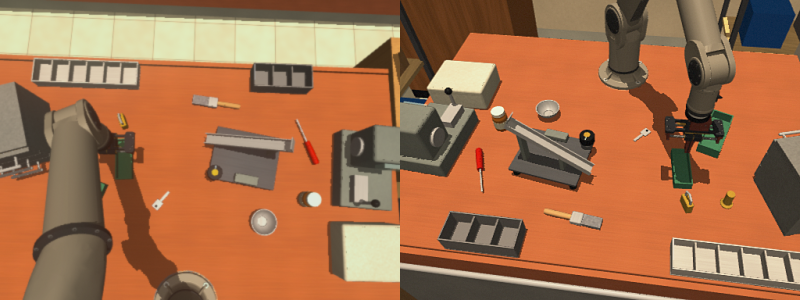

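The fingers closed on nothing (gap 0). In the pictures the dish still lies at top-crop (124,160), so the fingertips really sit about 2 cm higher than stated, consistent with the missed probe. I'll go down lower with a force guard.

Run:
```python
from h import *
a0=np.radians(1.5);d=np.array([np.cos(a0),np.sin(a0),0]);g=np.array([.5445,.2588,0])+.02*d
hand.release()
ctrl.movel(g+[0,0,.014],max_speed=.3);ctrl.dwell(.1);b=np.array(ctrl.observe()["wrist_force"])
tr=[]
for z in np.arange(.010,-.013,-.004):
    ctrl.movel(g+[0,0,z],max_speed=.04);o=ctrl.observe();f=np.array(o["wrist_force"])-b
    tr.append((round(float(o["tool_pos"][2])*1e3,1),f.round(1).tolist()))
    if np.linalg.norm(f)>6:break
print(tr)
c=viewer.capture("scene");t=viewer.capture("top")
print(o["time_s"])
p=proj(c,o["tool_pos"]).astype(int);print(p)
A=cv2.resize(c["frame"][p[1]-55:p[1]+45,p[0]-55:p[0]+45],(590,590),interpolation=cv2.INTER_CUBIC)
for z,col in((0,(255,255,255)),(-.011,(0,255,255))):
    u=(proj(c,np.array(o["tool_pos"])+[0,0,z])-p+55)*5.9;cv2.drawMarker(A,(int(u[0]),int(u[1])),col,0,14,1)
cv2.imwrite("pics/p9.png",A[:,:,::-1])
```

```text
[(11.0, [-0.1, 0.2, -0.5]), (5.8, [-0.7, -0.5, -0.5]), (1.6, [-0.2, 0.2, -0.2]), (-2.3, [-0.3, -1.1, -1.0]), (-6.3, [-0.6, 0.7, 0.9]), (-10.3, [-0.5, -0.6, -0.1])]
38.4167
[357 225]
```

View pics/p9.png

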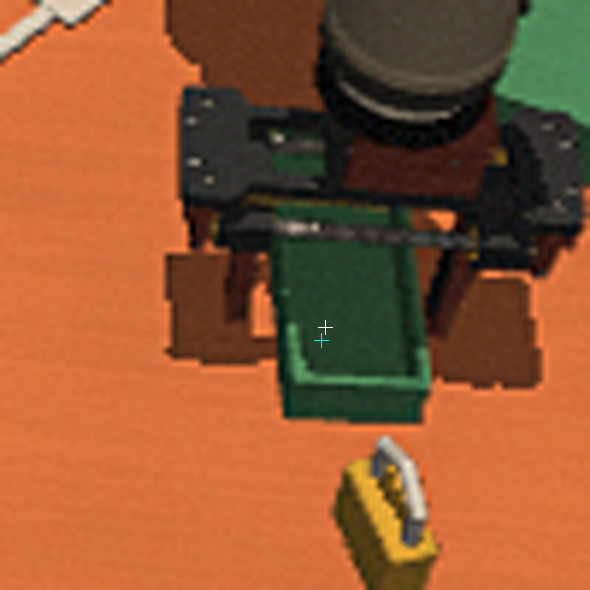

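The open fingers straddle the dish: tips at crop (238,320) and (440,338), dish sides at about 281 and 424. They're low enough now, so I'll grip and lift.

Run:
```python
from h import *
import pickle
hand.grab();o=ctrl.observe();print(o["time_s"],o["finger_gap"]*88,o["finger_force"])
if o["finger_gap"]*88>50:
    p=np.array(o["tool_pos"]);ctrl.movel(p+[0,0,.10],max_speed=.25)
    C[:]=[.5588,-.2147];a=np.radians(80.6)
    # 40 mm short of the mouth, still high: measure dish in hand
    ctrl.reach(S(40,345,.09),down(a))
    t=viewer.capture("top");s=viewer.capture("scene");o=ctrl.observe();print(o["time_s"],o["finger_gap"]*88,o["wrist_force"],o["tool_pos"],S(40,345,.09))
    pickle.dump((t,s,o["tool_pos"]),open("c2.pkl","wb"))
    cv2.imwrite("pics/p10.png",np.hstack([cv2.resize(s["frame"][100:270,190:390],(400,340)),cv2.resize(t["frame"][90:260,130:330],(400,340))])[:,:,::-1])
```

```text
39.0167 63.92592701324184 29.903220534324646
40.975 64.573345350638 [ 0.6305329  -0.78718534 -2.30634784] [0.65336488 0.12035634 0.08941914] [0.65402755 0.11930107 0.09      ]
```

Run:
```python
from h import *
import pickle
t,s,tp=pickle.load(open("c2.pkl","rb"));C[:]=[.5588,-.2147]
def inv(p):
    c_,s_=np.cos(YAW),np.sin(YAW);d=(np.array(p)[:2]-C)*1e3;return np.array([c_*d[0]+s_*d[1],-s_*d[0]+c_*d[1]])
print("tcp stand",inv(tp))
for n,c in(("top",t),("scene",s)):
    h=cv2.cvtColor(c["frame"],cv2.COLOR_RGB2HSV);m=cv2.inRange(h,(45,80,20),(100,255,255))
    for k in cv2.findContours(m,cv2.RETR_EXTERNAL,cv2.CHAIN_APPROX_NONE)[0]:
        if cv2.contourArea(k)<60:continue
        P=np.array([inv(plane(c,u,v,float(tp[2])+.0103+.032)) for u,v in k[:,0]])
        print(n,cv2.contourArea(k),k[:,0].min(0),k[:,0].max(0),"stand x",P[:,0].min().round(1),P[:,0].max().round(1),"y",P[:,1].min().round(1),P[:,1].max().round(1))
        if P[:,1].min()<330 and abs(P[:,0].mean()-40)<40:
            for y in range(260,350,15):
                q=P[np.abs(P[:,1]-y)<6];
                if len(q):print("  y",y,q[:,0].min().round(1),q[:,0].max().round(1))
```

```text
tcp stand [ 39.17550989 345.93431306]
top 1949.0 [ 79 227] [133 302] stand x -387.7 -189.6 y 484.6 590.7
top 318.0 [215 157] [238 178] stand x 8.2 68.4 y 244.0 311.2
  y 260 8.8 60.5
  y 275 8.4 60.6
  y 290 13.5 60.7
  y 305 39.7 60.3
scene 260.0 [313 210] [335 238] stand x 8.9 93.0 y 359.2 402.7
scene 591.5 [270 200] [303 232] stand x 10.0 94.9 y 244.1 334.8
  y 260 10.9 93.9
  y 275 11.2 94.9
  y 290 10.0 93.6
  y 305 10.3 93.8
  y 320 82.8 93.2
  y 335 83.8 94.1
scene 1553.5 [379 140] [426 201] stand x -307.5 -77.5 y 499.5 610.0
```

View pics/p10.png

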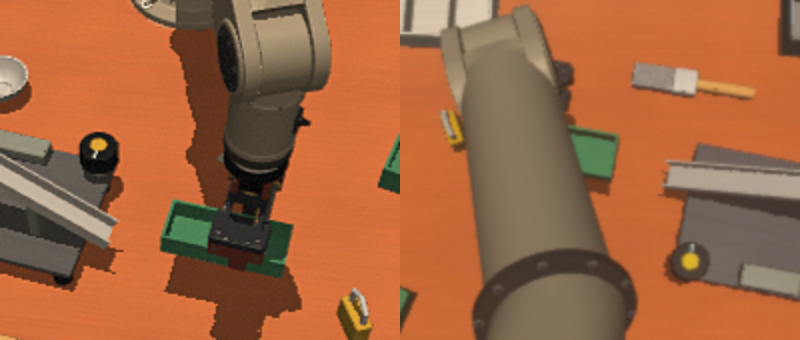

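The left half shows the dish held at crop (225,235), in line with the chute; the mouth is at (110,238). Measured in the hand, the dish spans stand x 8–70 (centre ≈ 40) and y 244–403. I'll slide it in so that its end sits at y ≈ 142.

Run:
```python
from h import *
import pickle
C[:]=[.5588,-.2147]
ctrl.movel(S(40,345,-.005),max_speed=.2);ctrl.dwell(.1)
b=np.array(ctrl.observe()["wrist_force"])
ctrl.movel(S(40,243,-.006),max_speed=.1);o=ctrl.observe();print(o["time_s"],np.round(np.array(o["wrist_force"])-b,1),o["tool_pos"]);ctrl.dwell(.15)
b=np.array(ctrl.observe()["wrist_force"])
for z in np.arange(-.0080,-.0125,-.0008):
    ctrl.movel(S(40,243,z),max_speed=.02);o=ctrl.observe();f=o["wrist_force"][2]-b[2];print(round(o["tool_pos"][2]*1e3,2),round(f,1),end="; ")
    if abs(f)>3:break
hand.release();ctrl.dwell(.1)
ctrl.movel(S(40,243,.11),max_speed=.25);print(ctrl.observe()["time_s"])
t=viewer.capture("top");s=viewer.capture("scene");pickle.dump((t,s),open("c3.pkl","wb"))
def inv(p):
    c_,s_=np.cos(YAW),np.sin(YAW);d=(np.array(p)[:2]-C)*1e3;return np.array([c_*d[0]+s_*d[1],-s_*d[0]+c_*d[1]])
for n,c in(("top",t),("scene",s)):
    h=cv2.cvtColor(c["frame"],cv2.COLOR_RGB2HSV);m=cv2.inRange(h,(45,80,20),(100,255,255))
    for k in cv2.findContours(m,cv2.RETR_EXTERNAL,cv2.CHAIN_APPROX_NONE)[0]:
        if cv2.contourArea(k)<60:continue
        P=np.array([inv(plane(c,u,v,.032)) for u,v in k[:,0]])
        print(n,cv2.contourArea(k),"x",np.percentile(P[:,0],[0,10,90,100]).round(1),"y",P[:,1].min().round(1),P[:,1].max().round(1),np.round(cv2.minAreaRect(P.astype(np.float32))[2],1))
from an import off,L
print({k:float(round(off(s["frame"],*l),2)) for k,l in L.items()})
```

```text
42.8667 [-0.7  1.1 -0.5] [ 0.63770313  0.01999371 -0.00594295]
-8.24 -0.1; -8.87 -0.1; -9.64 -0.1; -9.92 5.9; 45.325
top 1949.0 x [-409.5 -400.8 -199.  -191. ] y 517.2 634.1 79.4
scene 1211.5 x [ 9.8 11.6 90.5 92.6] y 141.8 303.0 1.0
scene 1553.5 x [-419.2 -408.8 -171.6 -164.4] y 509.1 631.6 79.7
{'T1': 2.71, 'T2': 4.19, 'T3': 1.93, 'T4': -2.77, 'F': -2.55, 'B': -4.2}
```

Set down gently (5.9 N touch); the dish spans y 142–303 and the stand hasn't moved. I'll clear the arm, do one numeric check from above, and hand in.

Run:
```python
from h import *
import pickle
C[:]=[.5588,-.2147]
ctrl.movel(S(40,243,.2),max_speed=.3)
ctrl.goto_joints([-1.25,.477,.022,1.555,-.011,1.109,-.083]) if False else ctrl.reach([.45,.40,.25],down(np.radians(60)))
t=viewer.capture("top");s=viewer.capture("scene");print(ctrl.observe()["time_s"])
def inv(p):
    c_,s_=np.cos(YAW),np.sin(YAW);d=(np.array(p)[:2]-C)*1e3;return np.array([c_*d[0]+s_*d[1],-s_*d[0]+c_*d[1]])
for n,c in(("top",t),("scene",s)):
    h=cv2.cvtColor(c["frame"],cv2.COLOR_RGB2HSV);m=cv2.inRange(h,(45,80,20),(100,255,255))
    for k in cv2.findContours(m,cv2.RETR_EXTERNAL,cv2.CHAIN_APPROX_NONE)[0]:
        if cv2.contourArea(k)<60:continue
        P=np.array([inv(plane(c,u,v,.032)) for u,v in k[:,0]])
        if P[:,0].mean()<-50:continue
        r=cv2.minAreaRect(P.astype(np.float32));print(n,np.round(r[0],1),np.round(r[1],1),round(r[2],1),P.min(0).round(1),P.max(0).round(1))
from an import off,L
print({k:float(round(off(s["frame"],*l),2)) for k,l in L.items()})
# did anything else change? difference to the first pictures
c0=pickle.load(open("c0.pkl","rb"))["scene"]["frame"]
for name,(u,v) in dict(key=(310,172),padlock=(367,259),viewer=(420,256),bowl=(190,140),jar=(127,150),brush=(222,280)).items():
    print(name,np.abs(c0[v-10:v+10,u-10:u+10].astype(int)-s["frame"][v-10:v+10,u-10:u+10]).mean().round(1),end=" ")
```

```text
47.55
top [ 35.9 221.1] [ 54.  154.4] 0.6 [  8.8 143.6] [ 63. 298.]
scene [ 50.9 222.2] [ 80.9 161. ] 0.6 [  9.8 141.8] [ 91.9 303. ]
{'T1': 2.72, 'T2': 4.19, 'T3': 1.88, 'T4': -2.77, 'F': -2.55, 'B': -4.21}
key 2.8 padlock 2.7 viewer 2.9 bowl 2.8 jar 2.9 brush 3.0
```

```bash
python3 -c "
from plant import ctrl
print(ctrl.finish_job())"
```

```text
the job is handed in; nothing more can be done
None
```

I turned the knob about 118° clockwise (4.9 mm), where the stand comes level, and put the small dish down under the chute mouth in line with the chute. It is centred across to within a few mm by camera, the bystanders I compared (all but the screwdriver) hadn't moved, and I handed the job in at about 48 s; I haven't seen the verdict.

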